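# Charge the deburring machine with steel balls, one spoonful at a time

## Robot

A 7-joint arm with a two-finger parallel gripper is mounted at the origin on the work surface. World frame = base frame: x ahead of the robot, y to its left, z up, the work surface at z = 0. Lengths are in m, angles in rad, forces in N, time in s.
With the tool pointing down it reaches from about 0.35 to 0.9 m from the base axis. Payload 7.2 kg.
Tool frame: the origin (TCP) lies at the very end of the fingers, on their centre line; the grasp point (between the pads) lies 19 mm behind it; z points along the fingers, y is the direction in which the jaws open and shut (so a half turn about z gives the same grasp; the last joint's range is limited). The gripper opens to 88 mm and grips with 3 to 60 N. Pads are 20 mm wide; open, the fingers measure 115 mm over their backs; the gripper's body (75 mm by 178 mm) begins 61 mm behind the grasp point.
Start: joints at [1.064, 0.411, -0.013, 1.596, 0.006, 1.134, -0.082], TCP at [0.266, -0.566, 0.223] pointing down, gripper open.
Joint ranges: [-2.95, 2.95], [-0.29, 1.99], [-1.47, 1.44], [0.14, 2.54], [-1.03, 4.17], [0.13, 1.85], [-2.86, 2.86]. Speed limits (rad/s): [2.39, 2.39, 3.01, 3.01, 3.14, 3.14, 3.14].

## Interface

Orientations are given as a rotation vector (axis times angle).
In Python, from cell import bot gives the robot as it stands. The module is installed in compiled form; this text tells all that it offers. Calls block until the motion is done:
- bot.reach(position, orientation): joint-space move of the TCP to a pose.
- bot.servo_line(position, frame=None, rate=0.15, force_limit=None): straight line of the TCP; frame=None keeps the orientation; rate is the mean speed in m/s. With force_limit (N) it stops when the force on the tool has changed by that much, and returns True; else False.
- bot.movej(angles): joint-space move.
- bot.grip(opening, effort=None): finger opening in m; effort is the grip in N (None keeps the last); returns when the fingers have stopped.
- bot.dwell(seconds).
- bot.inverse_kinematics(position, orientation): joint angles nearest the present ones, or None.
- bot.state(): the state.
- bot.snapshot(name): name is "scene" or "top" or "wrist"; returns a dict with "pixels" (400x640x3 uint8, red, green, blue), "mtx" (3x3 intrinsics, pixels), "dist" ([k1, k2, p1, p2, k3] as OpenCV has them; the pictures are not rectified), "rvec" (rotation vector, rad) and "tvec" (3), from world to camera coordinates, as OpenCV has them; the wrist camera has in their place "T_tool_cam" (4x4, takes a point from camera to tool coordinates, whose origin is the TCP and whose axes are the flange's). Camera axes: x right, y down, z forward; pixel columns grow to the right and rows downward; lengths in m; the calibration is good to about 2 mm. A picture is of the moment at which its call begins: read the wrist's pose just before it. There is no depth.
A pose or a line that the arm cannot do raises bot.PlanningError and nothing moves.
- bot.finish_job(): hands the job in, once; it reports no verdict.
The state is a dict: "time_s": time; "joints": joint angles; "qd": joint speeds; "tau": joint torques, N m; "tool_pos": TCP position; "ee_rot": TCP orientation; "contact_force": force on the tool from outside, world axes, zero at the start; "wrist_torque": the same for the moment, N m; "grip_width": finger opening in m.
Only numpy, scipy, OpenCV 4.12 (cv2) and the standard library are available. Lean on these libraries where they do the work, as an engineer would, in place of code of your own. Each camera call takes 0.05 s, during which the arm holds its last target. There are 200 camera calls.

## Task

Load the deburring machine: draw the bolt fully, swing the cover right aside, take the one-ball spoon off its fork, and with it bring every steel ball from the trough into the machine's chamber. Then hang the spoon back on its fork, swing the cover fully shut and push the bolt fully home. The balls travel to the machine only in the spoon (fingers may only put a strayed ball back in the trough); leave the bottle, the offcut and the tin alone.

Things in the scene. Friction and masses are not known exactly. Their poses are not given: they have to be found in the camera images.
- machine: grey bench deburring machine, fixed, 240 x 220 mm and 100 mm high; origin on the work surface under the centre of its chamber, z up, its front (-x) faces the robot; the body reaches 130 mm to -x, 110 mm to +x and 110 mm to either side of that point
- port (a point): centre of the chamber's open top, level with the machine's flat top, 100 mm above the work surface, axes as the machine's; the opening is 90 x 90 mm, the chamber 70 mm deep with upright walls
- cover (a joint): angle (rad) of the flat aluminium cover, a 110 mm square plate 5 mm thick (its top is 7 mm above the machine's top) swinging level about an upright pivot at its far left corner; 0 = shut (a stop), growing clockwise from above, towards the robot's left, to a stop at 1.75; the opening is clear beyond 1.35; it stays where left, 1 N at the knob moves it; bolted, it turns only 0.02
- cover_knob (a point): middle height of the cover's upright round black knob, 22 mm across, its foot 18 mm below this point and its top 18 mm above; it moves with the cover, 156 mm from the pivot
- cover_pivot (a point): point on the cover's upright pivot axis at the height of cover_knob
- bolt (a joint): travel (m) of the slide bolt that locks the cover: 0 = fully home, its tongue between two lugs on the cover's front edge; 0.026 = fully drawn (a stop); it slides along the machine's x axis, drawn towards -x (the robot), and frees the cover beyond 0.013; about 2 N moves it and it stays where it is left; it can go home only when the cover is shut
- bolt_knob (a point): middle of the bolt's upright round steel knob, 16 mm across, its top 16 mm above this point; the machine's top is 28 mm below it; moves with the bolt
- trough: narrow steel trough on two feet, fixed, in which the balls lie in a row, free to roll; origin on the work surface under its middle, x along it, roughly away from the robot; inside it is 29 mm wide, level for 170 mm, then a ramp; side walls 4 mm thick and 30 mm above the floor; the balls start near its -x end
- trough_near (a point): on the trough floor's centre line at its near (-x) end, 16 mm above the work surface, at the foot of the end wall, which leans 15 degrees outward; a ball pushed against that wall has its centre 9 mm in x from here and 12 mm above the floor, others pushed up behind it follow every 24 mm
- trough_far (a point): on the trough floor's centre line 170 mm from trough_near, where the level floor ends and a ramp rises at 25 degrees to the far end, 36 mm further on and 17 mm up: balls roll back off it
- bracket: fixed stand with a two-pronged fork on which the spoon hangs; origin on the work surface under the middle of the hung spoon's shank, x away from the robot; its upright post stands at +22 to +34 mm in x and is 133 mm high, its foot is 110 mm wide
- fork (a point): middle of the fork's seat, on top of the prongs, 125 mm up, axes as the bracket's; the prongs run along x, 18 mm apart (9 mm thick each), open towards -x, with tips turned up 8 mm at x = -24 to -30 mm; the post rises 8 mm above the seat at x = +22 mm. The spoon is lifted more than 8 mm, then drawn out to -x by about 60 mm, and goes back the same way reversed
- spoon: steel one-ball spoon with an upright handle, loose, about 110 g, 143 mm high; origin under the centre of its seat, z up the handle, nose to -x (it hangs with its axes along the bracket's). A 10 mm wide shank rises at x = +13 to +19 mm, with a 22 x 22 mm back wall at its foot (x = +13 to +16 mm)
- spoon_seat (a point): on top of the spoon's blade (2 mm above the origin), centre of the seat: an 11 x 11 mm opening where one ball sits and stays until the nose tips some 30 degrees down; tip it 45 degrees or more to roll the ball off. Flat blade, 2 mm thick, 22 mm wide, no side walls, from 9.5 mm in front of here (-x) to 20 mm behind; pushed along the trough floor towards its near end it slips under the last ball
- spoon_shoulder (a point): centre of the underside of the shoulder plate by which the spoon hangs, 30 mm (x) by 48 mm (y), 6 mm thick, at x = +16, z = +85 mm of the spoon
- spoon_grip (a point): centre of the spoon's square black grip, 20 x 20 mm, at x = +16, z = +117 mm of the spoon; it ends 26 mm above and below this point, on the shoulder plate
- oil_bottle: bystander: white bottle, 56 mm across, 150 mm high, origin under its centre
- offcut: bystander: offcut of steel angle, 60 x 50 x 50 mm, origin under its centre
- grease_tin: bystander: round metal tin, 72 mm across, 60 mm high, origin under its centre
- ball0: one of 2 to 4 identical polished steel balls, 24 mm across, 56 g; origin at its centre; None if absent from this run
- ball1: one of 2 to 4 identical polished steel balls, 24 mm across, 56 g; origin at its centre; None if absent from this run
- ball2: one of 2 to 4 identical polished steel balls, 24 mm across, 56 g; origin at its centre; None if absent from this run
- ball3: one of 2 to 4 identical polished steel balls, 24 mm across, 56 g; origin at its centre; None if absent from this run

How it is judged:
By the outcome, as a careful person would: the job done as asked, in the order asked, and still so for the second after the job is handed in, with the robot touching nothing.
Of ball0, ball1, ball2, ball3 only 2 to 4 are there at a start; the rules pass over those that are not, and their reading is None.
At some moment in a run one of ball0, ball1, ball2, ball3 may be knocked a few centimetres aside while the robot is not near it.
Once in a run the grip may slacken for a moment while it holds something.
It also fails if it takes over 210 s, if anything falls off the work surface, if the arm or the gripper's body presses on something with over 40 N, if the wrist force passes 120 N, or if a joint passes its speed limit or range.

## Working session

There is one attempt and no reset: what is moved stays moved. The work goes in short steps, each a Python script; the robot and the scene stay as the last script left them, time stands still between calls to the robot, and variables do not carry over. Pictures are saved under pics/ and viewed, about 12 in all and at most 16, crops included, and the job is handed in when it is done.

```bash
mkdir -p pics; python3 - <<'E'
from cell import bot
import cv2
for n in("scene","top"):
    s=bot.snapshot(n); cv2.imwrite(f"pics/{n}0.png",s["pixels"][:,:,::-1]); print(n,s["mtx"].tolist(),s["dist"],s["rvec"],s["tvec"])
s=bot.snapshot("wrist"); print(s["T_tool_cam"],s["mtx"])
st=bot.state(); print(st["time_s"],st["ee_rot"],st["grip_width"])
E
```

```text
scene [[452.941170686967, 0.0, 316.8925036746422], [0.0, 452.941170686967, 203.75566896817318], [0.0, 0.0, 1.0]] [0.01743327 0.         0.         0.         0.        ] [ 0.68483302  2.73962861 -0.92659889] [ 0.57627905 -0.1064862   1.55251672]
top [[500.671489591426, 0.0, 321.40315303309245], [0.0, 500.671489591426, 200.4115289210352], [0.0, 0.0, 1.0]] [-0.00595969  0.          0.          0.          0.        ] [ 2.12048655 -2.17576422  0.1728237 ] [-0.05672246  0.62417598  1.19427326]
[[-4.95473501e-04 -9.65358444e-01 -2.60926865e-01  7.05572050e-02]
 [ 9.99999801e-01 -3.76201896e-04 -5.07052903e-04 -7.57844955e-04]
 [ 3.91326621e-04 -2.60927064e-01  9.65358438e-01 -1.62003727e-01]
 [ 0.00000000e+00  0.00000000e+00  0.00000000e+00  1.00000000e+00]] [[280.50234078   0.         323.12183649]
 [  0.         280.50234078 206.87704225]
 [  0.           0.           1.        ]]
0.15 [-3.06513882e+00 -6.83506457e-01  5.22973449e-04] 0.08769581034226295
```

View pics/scene0.png

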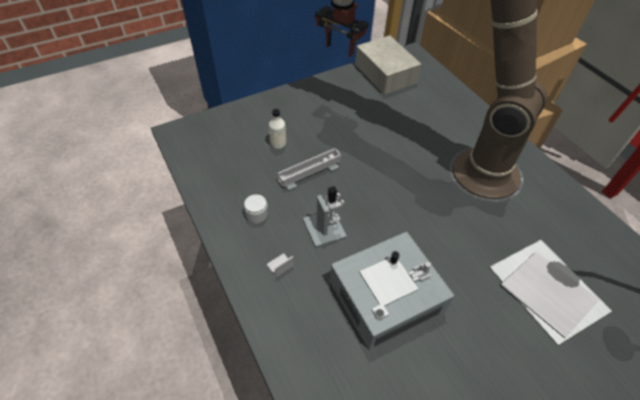

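View pics/top0.png

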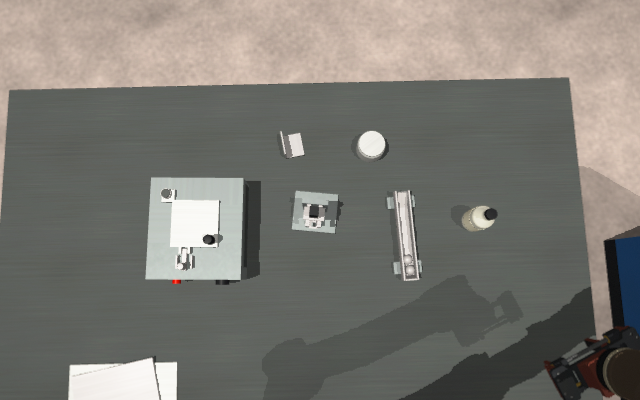

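```bash
cat > h.py <<'E'
import numpy as np, cv2
from cell import bot
from scipy.spatial.transform import Rotation as R
def cam(n):
    st=bot.state(); s=bot.snapshot(n)
    if n=="wrist":
        T=np.eye(4);T[:3,:3]=R.from_rotvec(st["ee_rot"]).as_matrix();T[:3,3]=st["tool_pos"]
        T=np.linalg.inv(T@s["T_tool_cam"]); rv=cv2.Rodrigues(T[:3,:3])[0].ravel();t=T[:3,3]
    else: rv,t=np.array(s["rvec"]),np.array(s["tvec"])
    c=dict(K=np.array(s["mtx"]),d=np.array(s["dist"]),rv=rv,t=t)
    return s["pixels"][:,:,::-1].copy(),c
def ray(c,uv):
    p=cv2.undistortPoints(np.array([[uv]],float),c["K"],c["d"]).ravel()
    Rm=cv2.Rodrigues(c["rv"])[0]; return -Rm.T@c["t"],Rm.T@np.array([p[0],p[1],1])
def onz(c,uv,z):
    o,v=ray(c,uv); return (o+v*(z-o[2])/v[2])
def proj(c,P): return cv2.projectPoints(np.array(P,float).reshape(-1,3),c["rv"],c["t"],c["K"],c["d"])[0].reshape(-1,2)
def down(yaw):  # tool z down, tool y (jaw) axis at yaw+90deg, tool x at yaw
    return R.from_matrix(np.array([[np.cos(yaw),np.sin(yaw),0],[np.sin(yaw),-np.cos(yaw),0],[0,0,-1]])).as_rotvec()
def tilt(img,boxes,f,name):
    cv2.imwrite(name,np.hstack([cv2.resize(img[b:d,a:c2],None,fx=f,fy=f,interpolation=cv2.INTER_CUBIC) for a,b,c2,d in boxes]))
E
python3 - <<'E'
from h import *
img,c=cam("top")
tilt(img,[(140,175,250,290),(287,175,345,290)],4.7,"pics/crop1.png")
for n,uv,z in [("mach FL",(151,178),.1),("FR",(245,178),.1),("NL",(146,279),.1),("NR",(244,279),.1),("coverknob",(209,239),.128),("boltknob",(185,254),.13),("grip",(314,211),.17),("tr near",(409,275),.02),("tr far",(402,193),.03)]: print(n,onz(c,uv,z).round(4))
print(down(-.0))
E
```

```text
mach FL [0.6787 0.3325 0.1   ]
FR [0.6732 0.1087 0.1   ]
NL [0.4409 0.3383 0.1   ]
NR [0.4351 0.1119 0.1   ]
coverknob [0.5276 0.1875 0.128 ]
boltknob [0.4947 0.2413 0.13  ]
grip [ 0.5806 -0.0541  0.17  ]
tr near [ 0.4339 -0.2856  0.02  ]
tr far [ 0.6389 -0.2768  0.03  ]
[ 3.14159265 -0.          0.        ]
```

View pics/crop1.png

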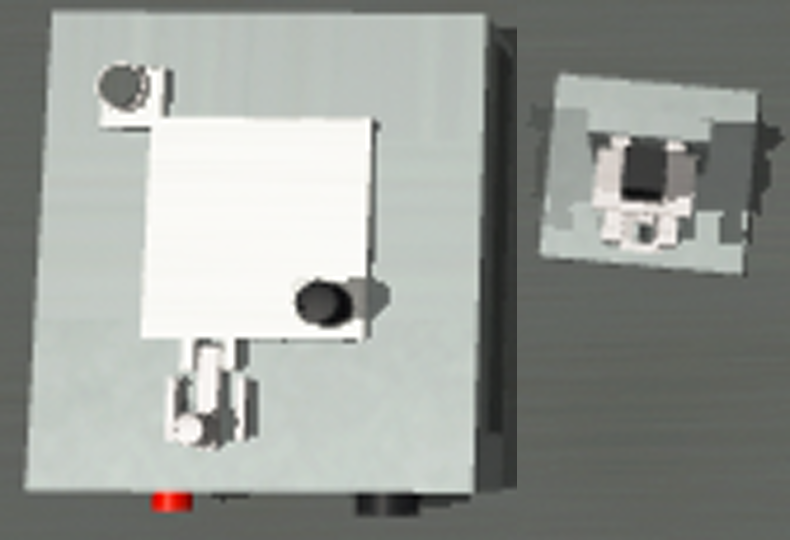

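```bash
python3 - <<'E'
from h import *
import pickle
o=down(0.0); d={}
for n,p in [("t",(.50,-.28,.25)),("b",(.53,-.055,.30)),("m",(.5,.22,.27))]:
    bot.reach(p,o); d[n]=cam("wrist"); cv2.imwrite(f"pics/w_{n}.png",d[n][0])
pickle.dump(d,open("w.pkl","wb"))
print(bot.state()["time_s"],bot.state()["joints"])
t,b,m=[d[k][0] for k in "tbm"]
f=lambda c,P:proj(c,P).round()
print(f(d["t"][1],[(.434,-.285,.016),(.64,-.277,.03)]),f(d["b"][1],[(.58,-.054,.17),(.58,-.054,0)]),f(d["m"][1],[(.4409,.3383,.1),(.6732,.1087,.1)]))
tilt(m,[(150,60,550,360)],2,"pics/m_big.png")
E
```

```text
3.7333 [-0.18857753  0.26643977 -0.38230131  1.70467538  0.10696734  1.19106113
 -2.17241414]
[[326. 225.]
 [320.  74.]] [[320. 151.]
 [321. 144.]] [[229. 238.]
 [425.  35.]]
```

View pics/m_big.png

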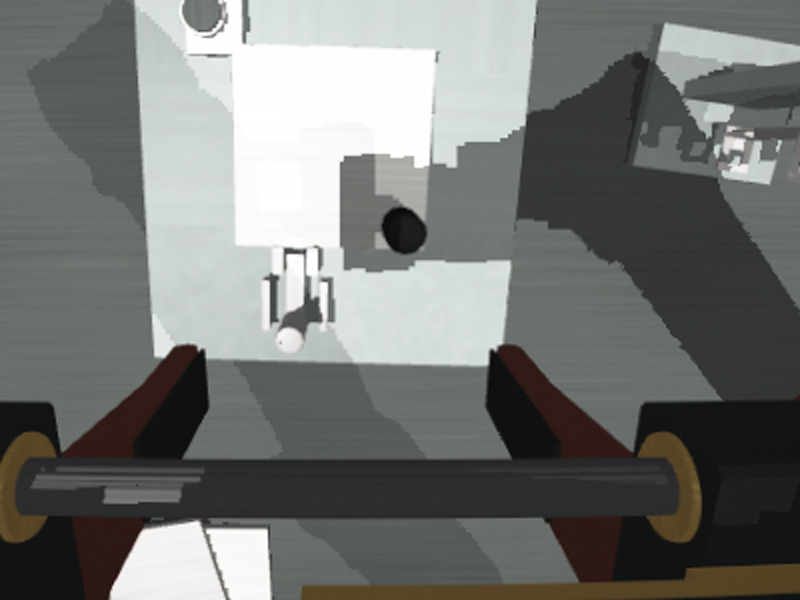

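View pics/w_t.png

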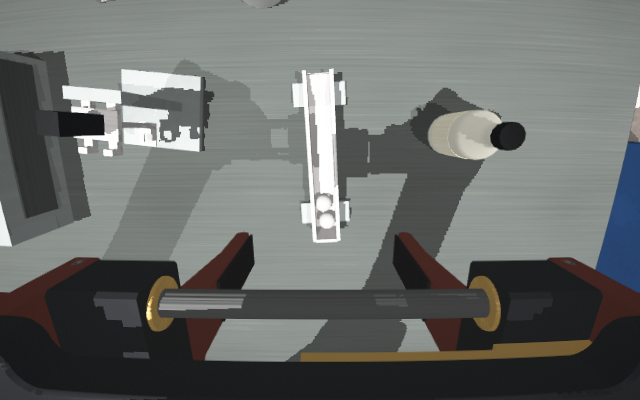

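View pics/w_b.png

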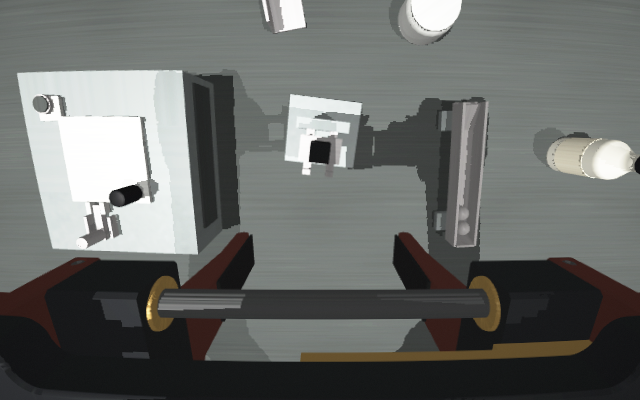

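```bash
python3 - <<'E'
from h import *
import pickle
from scipy.optimize import least_squares
d=pickle.load(open("w.pkl","rb")); s=bot.snapshot("top")
ct=dict(K=np.array(s["mtx"]),d=np.array(s["dist"]),rv=np.array(s["rvec"]),t=np.array(s["tvec"]))
cw=d["m"][1]; T=lambda u,v:(140+u/4.7,175+v/4.7); W=lambda u,v:(150+u/2,60+v/2)
M=[(.11,.11),(.11,-.11),(-.13,-.11),(-.13,.11)]
mt=[T(50,12),T(486,12),T(473,492),T(25,490)]
obs=[(ct,mt[i],M[i]) for i in range(4)]+[(cw,W(155,357),M[3]),(cw,W(505,366),M[2])]
def tf(p,xy): c,s=np.cos(p[2]),np.sin(p[2]);return np.array([p[0]+c*xy[0]-s*xy[1],p[1]+s*xy[0]+c*xy[1]])
def res(p): return np.concatenate([1000*(onz(c,uv,.1)[:2]-tf(p,m)) for c,uv,m in obs])
r=least_squares(res,[.57,.22,0]); p=r.x; print(p,r.fun.round(1))
c,s_=np.cos(p[2]),np.sin(p[2])
def rep(n,c_,uv,z):
    w=onz(c_,uv,z)[:2]; e=w-p[:2]; print(n,w.round(4),"mach",(e[0]*c+e[1]*s_).round(4),(-e[0]*s_+e[1]*c).round(4))
for n,a,z in [("covFR",(375,118),.107),("covNR",(367,340),.107),("covNL",(142,336),.107),("bolt",(188,428),.144),("pivot",(122,88),.12),("knob",(322,297),.143)]: rep("T "+n,ct,T(*a),z)
for n,a,z in [("covFR",(436,50),.107),("covFL",(235,43),.107),("covNL",(234,245),.107),("bolt",(291,340),.144),("pivot",(203,10),.12),("knob",(408,228),.143)]: rep("W "+n,cw,W(*a),z)
print("trough")
for k,uvs in [("t",[(327,240),(320,72),(325,219),(323,203),(304,72),(336,72),(315,240),(340,240)])]:
    for uv,z in zip(uvs,[.046,.063,.028,.028,.06,.06,.046,.046]): print(uv,onz(d[k][1],uv,z).round(4))
tilt(d["t"][0],[(280,60,360,250)],3,"pics/t_big.png")
im=np.hstack([cv2.resize(d["t"][0][60:250,280:360],None,fx=3.1,fy=3.1,interpolation=2),cv2.resize(d["b"][0][85:185,275:375],None,fx=5,fy=5,interpolation=2)[:,:,:] if 0 else cv2.copyMakeBorder(cv2.resize(d["b"][0][85:185,275:375],None,fx=5,fy=5,interpolation=2),0,89,0,0,0)]); print(im.shape); cv2.imwrite("pics/tb.png",im)
E
```

```text
[ 0.56698225  0.22579447 -0.02732809] [-0.1  0.7  0.4 -0.3 -0.3  0.3  0.4  0.6  0.3  0.9 -0.6 -2.2]
T covFR [0.6202 0.1673] mach 0.0548 -0.0571
T covNR [0.5093 0.1708] mach -0.0561 -0.0566
T covNL [0.5141 0.2818] mach -0.0544 0.0545
T bolt [0.4674 0.2484] mach -0.1001 0.0199
T pivot [0.6364 0.2902] mach 0.0676 0.0663
T knob [0.5282 0.1854] mach -0.0376 -0.0414
W covFR [0.6202 0.1693] mach 0.0547 -0.055
W covFL [0.6241 0.2782] mach 0.0557 0.0539
W covNL [0.5133 0.2843] mach -0.0552 0.057
W bolt [0.4675 0.2486] mach -0.1001 0.02
W pivot [0.6382 0.2916] mach 0.0694 0.0677
W knob [0.5283 0.1863] mach -0.0376 -0.0405
trough
(327, 240) [ 0.4227 -0.2861  0.046 ]
(320, 72) [ 0.6362 -0.2774  0.063 ]
(325, 219) [ 0.4477 -0.2834  0.028 ]
(323, 203) [ 0.4714 -0.2806  0.028 ]
(304, 72) [ 0.6368 -0.2588  0.06  ]
(336, 72) [ 0.6367 -0.296   0.06  ]
(315, 240) [ 0.4227 -0.2693  0.046 ]
(340, 240) [ 0.4226 -0.3043  0.046 ]
(589, 748, 3)
```

View pics/tb.png

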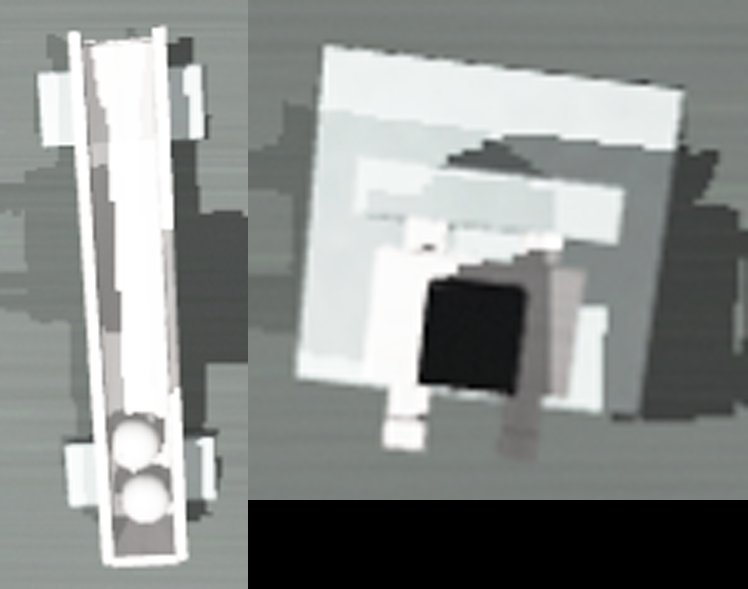

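```bash
python3 - <<'E'
from h import *
import pickle
d=pickle.load(open("w.pkl","rb"));c=d["b"][1]
B=lambda u,v:(275+(u-248)/5,85+v/5)
for z in (.006,.012):
  P=[onz(c,B(*a),z)[:2] for a in [(325,45),(683,90),(297,378),(640,418)]]
  e=P[1]-P[0];f=P[0]-P[2];print(z,np.array(P).round(4).tolist(),np.linalg.norm(e),np.arctan2(e[0],-e[1])*-1,np.arctan2(f[1],f[0]))
g=[onz(c,B(*a),.183)[:2] for a in [(430,278),(526,288),(518,396),(418,384)]]
print(np.array(g).round(4).tolist(),np.mean(g,0))
c=d["t"][1]; A=lambda u,v:(280+u/3.1,60+v/3.1)
for a,z in [((144,560),.046),((116.5,34),.063),((103,562),.046),((184,557),.046),((87,250),.046),((168,250),.046),((134,440),.028),((146,496),.028)]: print(a,onz(c,A(*a),z).round(4))
# q reach checks for pour
for th in (50,60):
  Rm=R.from_euler('y',-np.deg2rad(th))*R.from_rotvec(down(-.027)); print(th,Rm.as_matrix()[:,2],bot.inverse_kinematics([.5,.22,.2],Rm.as_rotvec()))
# bolt draw
p=np.array([.567,.2258]);a=-.0273
def mw(x,y): return [p[0]+np.cos(a)*x-np.sin(a)*y,p[1]+np.sin(a)*x+np.cos(a)*y]
o=down(a)
bot.grip(.036,20)
bot.reach(mw(-.1,.02)+[.17],o); bot.servo_line(mw(-.1,.02)+[.120],rate=.08,force_limit=8)
bot.grip(.0,20); st=bot.state();print(st["grip_width"],st["tool_pos"],st["time_s"])
E
```

```text
0.006 [[0.6557, -0.0072], [0.6423, -0.117], [0.5543, 0.0049], [0.541, -0.1061]] 0.11068746290821936 0.12118434473054954 -0.11872190517645972
0.012 [[0.655, -0.0078], [0.6417, -0.1162], [0.5549, 0.0041], [0.5418, -0.1054]] 0.10922970519324658 0.12118434473054988 -0.11872190517645967
[[0.5913, -0.0455], [0.5893, -0.0641], [0.5684, -0.0626], [0.5708, -0.0428]] [ 0.57996872 -0.05373444]
(144, 560) [ 0.4217 -0.2853  0.046 ]
(116.5, 34) [ 0.6373 -0.2747  0.063 ]
(103, 562) [ 0.4208 -0.2668  0.046 ]
(184, 557) [ 0.4231 -0.3033  0.046 ]
(87, 250) [ 0.558  -0.2617  0.046 ]
(168, 250) [ 0.558 -0.295  0.046]
(134, 440) [ 0.473  -0.2809  0.028 ]
(146, 496) [ 0.4462 -0.2864  0.028 ]
50 [ 7.66044443e-01 -1.23165367e-16 -6.42787610e-01] [-1.99747952  0.30360073  1.2865237   2.49679715  1.8443661   0.31852188
  2.10882575]
60 [ 8.66025404e-01 -1.23165367e-16 -5.00000000e-01] [-0.8300542   0.24601104 -0.21884742  2.53020624  1.87186372  0.943771
  1.9743421 ]
0.01569655364123035 [0.46783967 0.24932618 0.12043482] 6.4583
```

```bash
cat >> h.py <<'E'
mp=np.array([.567,.2258]);ma=-.0273
def mw(x,y,z): return [mp[0]+np.cos(ma)*x-np.sin(ma)*y,mp[1]+np.sin(ma)*x+np.cos(ma)*y,z]
def show(*k):
    s=bot.state(); print("t",round(s["time_s"],1),s["tool_pos"].round(4) if hasattr(s["tool_pos"],"round") else np.round(s["tool_pos"],4),"w",round(s["grip_width"],4),"F",np.round(s["contact_force"],1),*k); return s
piv=np.array([.072,.069])
def knob(th,z): # cover knob pos at cover angle th
    a=np.deg2rad(-135)-th+.002; return mw(piv[0]+.156*np.cos(a),piv[1]+.156*np.sin(a),z)
E
python3 - <<'E'
from h import *
show()
p0=np.array(bot.state()["tool_pos"])
for dd in (.024,.032):
    h=bot.servo_line(p0-dd*np.array([np.cos(ma),np.sin(ma),0]),rate=.04,force_limit=15 if dd<.03 else 12); show(h)
bot.grip(.036); show()
q=np.array(bot.state()["tool_pos"]); bot.servo_line([q[0],q[1],.19],rate=.15)
print(knob(0,.118))
bot.reach(knob(0,.17),down(ma+.4)); bot.servo_line(knob(0,.118),rate=.08,force_limit=8); show()
bot.grip(0,12); show()
E
```

```text
t 6.5 [0.4678 0.2493 0.1204] w 0.0157 F [0.5 3.1 1.3]
t 7.2 [0.4433 0.2501 0.1204] w 0.0155 F [-2.   3.6  1.3] False
t 7.4 [0.4415 0.2502 0.1205] w 0.0153 F [ 3.   0.7 -0.1] True
t 7.9 [0.4409 0.2514 0.1204] w 0.0362 F [-0.1 -0.5  0.7]
[np.float64(0.527792769912113), np.float64(0.18532608855137553), 0.118]
t 9.9 [0.528  0.1855 0.1182] w 0.0358 F [0.5 0.2 0.5]
t 10.3 [0.5273 0.1876 0.1185] w 0.022 F [-2.1  5.5 -0.2]
```

```bash
python3 - <<'E'
from h import *
off=np.array([0,.001,0]); 
ths=np.linspace(0,1.72,9)[1:]
q=[bot.inverse_kinematics(np.array(knob(t,.118))+off,down(ma+.4-t*.8)) for t in ths]; print([None if x is None else np.round(x,2).tolist() for x in q[::7]])
for t in ths:
    h=bot.servo_line(np.array(knob(t,.118))+off,down(ma+.4-t*.8),rate=.1,force_limit=25); s=show(h)
    if h: break
bot.grip(.04); 
p=np.array(bot.state()["tool_pos"]); bot.servo_line(p+[0,0,.08],rate=.2)
i,c=cam("top"); tilt(i,[(120,160,270,300)],4,"pics/m2.png"); show()
E
```

```text
[[-0.2, 0.43, -0.37, 1.87, 0.2, 0.88, -2.03], [-1.22, 0.75, 0.82, 1.55, -0.6, 1.1, -2.83]]
t 10.8 [0.5076 0.2128 0.1184] w 0.0217 F [-1.4  0.3  2.6] False
t 11.3 [0.4931 0.2427 0.1183] w 0.0217 F [-4.9 -1.   6.6] False
t 11.8 [0.4858 0.2754 0.1182] w 0.0218 F [-5.1  0.2  6.3] False
t 12.3 [0.4857 0.3089 0.1181] w 0.0216 F [-5.1  0.6  5.1] False
t 12.7 [0.4928 0.3416 0.1181] w 0.0218 F [-3.4  1.1  4.3] False
t 13.2 [0.5065 0.372  0.118 ] w 0.0218 F [-0.8  0.3  2.7] False
t 13.7 [0.5264 0.3992 0.118 ] w 0.022 F [-1.1  1.7  4.4] False
t 14.2 [0.5519 0.4214 0.1179] w 0.0216 F [-1.5  2.6  4.8] False
t 15.3 [0.5505 0.4212 0.1963] w 0.0401 F [-0.7 -0.1 -0. ]
```

View pics/m2.png

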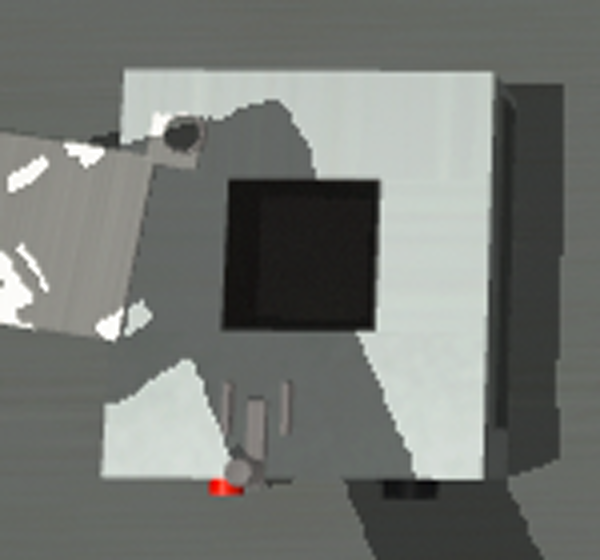

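```bash
cat >> h.py <<'E'
def seatpose(seat,yaw,th,zt=.099,xt=.016):
    """TCP pose for spoon seat point, spoon yaw, nose-down tilt th; zt,xt: TCP in spoon_seat frame"""
    Rs=R.from_euler('z',yaw)*R.from_euler('y',-th)
    return np.array(seat)+Rs.apply([xt,0,zt]),(Rs*R.from_euler('x',np.pi)).as_rotvec()
E
python3 - <<'E'
from h import *
fk=np.array([.580,-.0537]);by=-.12
bot.grip(.044)
p=np.array(bot.state()["tool_pos"]); bot.servo_line([p[0]-.02,p[1]-.06,.26],rate=.25)
bot.reach([*fk,.25],down(by)); bot.servo_line([*fk,.143],rate=.1,force_limit=6); show()
print(np.round(bot.state()["joints"],2))
bot.grip(0,35); show()
q0=bot.state()["joints"]
for yaw in np.arange(-2.4,2.5,.3):
    r=[bot.inverse_kinematics(*seatpose(mw(0,0,.125),yaw,th)) for th in (0,.5,.95)]
    if all(x is not None for x in r): print(round(yaw,2),[np.round(x,2).tolist() for x in r])
E
```

```text
t 18.9 [ 0.5804 -0.0538  0.1436] w 0.0443 F [-0.2 -0.6  1.1]
[-0.56  0.52  0.79  1.83 -0.44  0.98 -1.27]
t 19.4 [ 0.5801 -0.0536  0.1432] w 0.0198 F [-0.   0.3  2.3]
-1.5 [[0.35, 0.69, -1.24, 1.59, 0.66, 1.34, 2.24], [-0.15, 0.8, -1.04, 1.39, 0.9, 1.79, 2.0], [-0.88, 0.86, -0.01, 1.23, 0.61, 1.8, 2.22]]
-1.2 [[-1.16, 0.6, 1.12, 1.68, -0.57, 1.23, -2.68], [-0.05, 0.82, -1.24, 1.54, 1.06, 1.77, 2.14], [-0.6, 0.82, -0.63, 1.48, 1.01, 1.85, 2.08]]
-0.9 [[-1.12, 0.57, 1.04, 1.67, -0.52, 1.21, -2.43], [-1.61, 0.71, 1.26, 1.8, -0.21, 0.98, -2.84], [-0.49, 0.75, -0.84, 1.74, 1.19, 1.77, 2.1]]
-0.6 [[-1.08, 0.54, 0.96, 1.65, -0.47, 1.2, -2.18], [-1.62, 0.47, 1.11, 1.94, 0.07, 0.78, -2.82], [-1.99, 1.05, 1.43, 2.1, -0.18, 0.59, -2.85]]
-0.3 [[-1.04, 0.52, 0.88, 1.64, -0.43, 1.18, -1.93], [-1.65, 0.32, 1.1, 2.07, 0.18, 0.62, -2.62], [-0.26, 0.52, -1.04, 2.24, 1.5, 1.41, 2.21]]
-0.0 [[-1.0, 0.5, 0.81, 1.63, -0.39, 1.17, -1.67], [-1.36, 0.13, 0.77, 2.15, 0.39, 0.52, -2.49], [-1.87, 0.3, 1.04, 2.54, 1.95, 0.49, 1.94]]
1.2 [[-0.85, 0.43, 0.52, 1.63, -0.23, 1.14, -0.64], [-0.69, 0.26, 0.63, 2.0, -0.83, 0.87, 0.07], [0.95, 0.6, -1.01, 2.13, -0.88, 0.54, 0.47]]
1.5 [[-0.81, 0.42, 0.46, 1.64, -0.2, 1.13, -0.37], [-0.4, 0.34, 0.35, 1.85, -0.73, 1.03, 0.26], [0.5, 0.56, -0.45, 1.9, -0.89, 1.0, 0.64]]
1.8 [[-0.75, 0.4, 0.36, 1.65, -0.15, 1.13, -0.12], [-0.29, 0.44, 0.23, 1.69, -0.64, 1.19, 0.45], [0.33, 0.68, -0.3, 1.63, -0.75, 1.29, 0.67]]
2.1 [[-0.69, 0.38, 0.28, 1.65, -0.11, 1.12, 0.15], [-0.24, 0.53, 0.15, 1.53, -0.54, 1.35, 0.62], [-0.0, 0.79, 0.09, 1.38, -0.8, 1.64, 0.84]]
2.4 [[-0.63, 0.37, 0.2, 1.66, -0.08, 1.12, 0.42], [-0.23, 0.62, 0.08, 1.38, -0.43, 1.49, 0.78], [-0.03, 0.93, -0.02, 1.1, -0.62, 1.84, 0.85]]
```

```bash
cat >> h.py <<'E'
fk=np.array([.5801,-.0536]);by=-.12; bx=np.array([np.cos(by),np.sin(by),0])
ty=.051; tn=np.array([.434,-.2848]); tx=np.array([np.cos(ty),np.sin(ty),0])
ZT=.1012
def tr(s,z): # seat point at distance s from trough near, height z
    return np.array([*tn,z])+s*tx
E
python3 - <<'E'
from h import *
f3=np.array([*fk,0])
bot.servo_line(f3+[0,0,.159],rate=.06); show()
bot.servo_line(f3-.075*bx+[0,0,.159],rate=.15); show()
bot.servo_line(f3-.075*bx+[0,0,.23],rate=.2)
P,o=seatpose(tr(.09,.11),ty,0,ZT); bot.reach(P,o)
P,o=seatpose(tr(.09,.065),ty,0,ZT); bot.servo_line(P,rate=.1); bot.dwell(.2); show()
i,c=cam("wrist"); print(proj(c,[tr(.09,.065),tr(.09,.016),tr(0,.016),tr(.17,.016)]).round(1))
tilt(i,[(240,40,400,240)],3.0,"pics/s1.png"); cv2.imwrite("pics/s1raw.png",i)
i2,c2=cam("top"); cv2.imwrite("pics/top2.png",i2)
E
```

```text
t 19.8 [ 0.5804 -0.0536  0.1595] w 0.0199 F [ 0.5  0.9 -1. ]
t 20.4 [ 0.5066 -0.0443  0.1593] w 0.0198 F [ 0.4 -1.1 -1.5]
t 22.7 [ 0.5402 -0.2796  0.1669] w 0.0202 F [-0.3  0.1 -1.7]
[[323.5 221.9]
 [323.4 208.7]
 [323.4 278.4]
 [323.4 137.7]]
```

View pics/s1.png

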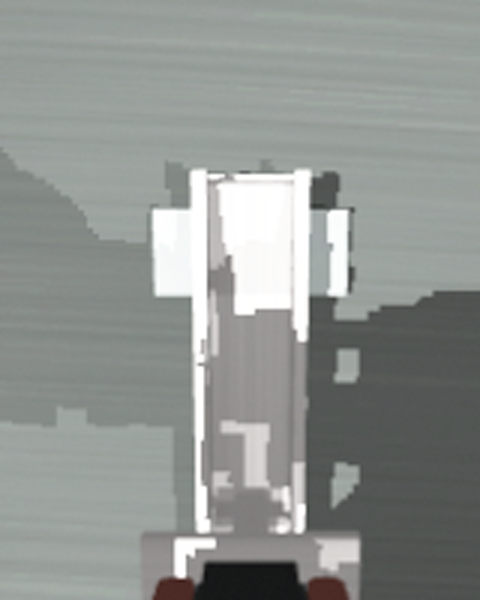

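```bash
python3 - <<'E'
from h import *
P,o=seatpose(tr(.09,.010),ty,0,ZT)
h=bot.servo_line(P,rate=.03,force_limit=4); s=show(h)
zf=s["tool_pos"][2]; print("seat z",zf-ZT)
P,o=seatpose(tr(.022,0),ty,0,ZT); P[2]=zf-.0003
h=bot.servo_line(P,rate=.03,force_limit=6); s=show(h)
print("s=",np.dot(np.array(s["tool_pos"])-np.array([*tn,0]),tx)-.016)
i,c=cam("scene");tilt(i,[(270,130,370,205)],5,"pics/sc1.png")
i,c=cam("top"); cv2.imwrite("pics/tp.png",cv2.resize(i[180:290,370:450],None,fx=4,fy=4,interpolation=2))
E
```

```text
t 24.2 [ 0.5399 -0.2794  0.1192] w 0.0196 F [-0.1  0.2  4.6] True
seat z 0.017954278436906987
t 25.8 [ 0.489  -0.2826  0.1197] w 0.0199 F [-1.9  0.   4.8] True
s= 0.039079026746136836
```

View pics/sc1.png

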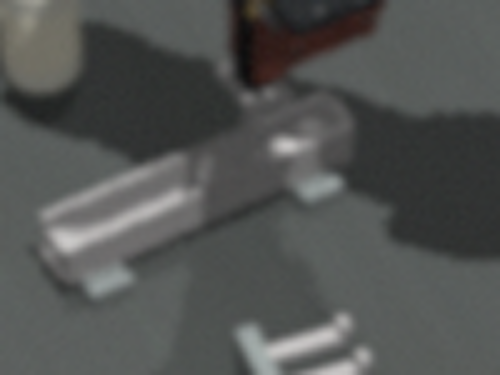

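```bash
python3 - <<'E'
from h import *
for t_ in (.036,.033,.030,.027):
    P,o=seatpose(tr(t_,0),ty,0,ZT); P[2]=.1192
    h=bot.servo_line(P,rate=.02,force_limit=9); s=show(h); print("s=",np.dot(np.array(s["tool_pos"])-np.array([*tn,0]),tx)-.016)
    if h: break
i,c=cam("wrist"); cv2.imwrite("pics/s2raw.png",i)
i,c=cam("top"); cv2.imwrite("pics/tp2.png",i)
print(proj(c,[tr(.009,.028),tr(.033,.028)]))
E
```

```text
t 26.2 [ 0.4875 -0.2825  0.1198] w 0.0198 F [ 3.4 -0.8  4.9] False
s= 0.03759510465058541
t 26.5 [ 0.4841 -0.2827  0.1198] w 0.0198 F [ 3.5 -0.3  6.4] False
s= 0.0341448735030005
t 26.8 [ 0.4811 -0.2828  0.1198] w 0.0199 F [ 1.6 -1.2  6.7] False
s= 0.031126508971659708
t 27.1 [ 0.478  -0.2831  0.1199] w 0.0196 F [ 2.6 -0.   7.6] False
s= 0.028039835919422572
[[408.88069417 271.29151291]
 [407.88336706 261.53780872]]
```

```bash
python3 - <<'E'
from h import *
for t_ in (.025,.022,.019):
    P,o=seatpose(tr(t_,0),ty,0,ZT); P[2]=.1192
    h=bot.servo_line(P,rate=.02,force_limit=9); s=show(h); print("s=",np.dot(np.array(s["tool_pos"])-np.array([*tn,0]),tx)-.016)
    if h or abs(s["contact_force"][0])>8: break
i,c=cam("wrist"); a=i[150:330,270:380]
i,c=cam("top"); b=i[235:290,385:435]
i,c=cam("scene"); d=i[135:185,310:355]
f=lambda x:cv2.resize(x,(int(x.shape[1]*450/x.shape[0]),450),interpolation=2)
im=np.hstack([f(b),f(d)]); print(im.shape); cv2.imwrite("pics/s3.png",im)
E
```

```text
t 27.5 [ 0.4755 -0.2833  0.1198] w 0.02 F [ 1.1 -0.9  8.7] False
s= 0.025539130388283614
t 27.8 [ 0.4732 -0.2834  0.1199] w 0.0202 F [ 2.  -1.   8.7] False
s= 0.02318907092136075
t 28.1 [ 0.4711 -0.2834  0.1201] w 0.0196 F [ 4.8 -0.   5.6] False
s= 0.021125049050348545
(450, 814, 3)
```

View pics/s3.png

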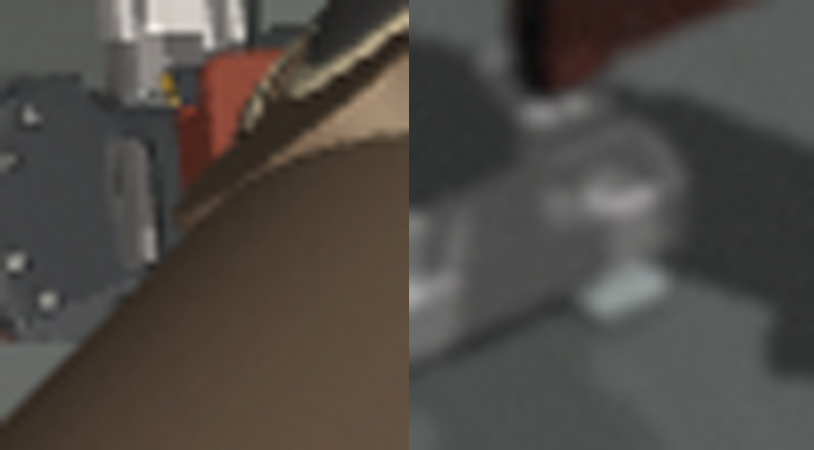

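```bash
cat >> h.py <<'E'
def avgF(n=20):
    F=[];
    for _ in range(n): bot.dwell(.03); s=bot.state(); F.append(np.r_[s["contact_force"],s["wrist_torque"]])
    return np.round(np.mean(F,0),3)
E
python3 - <<'E'
from h import *
print(avgF(8))
p=np.array(bot.state()["tool_pos"])
bot.servo_line(p+[0,0,.07],rate=.05); show(); print(avgF())
p=np.array(bot.state()["tool_pos"])
bot.servo_line(p+[0.1,0.09,.03],rate=.12); 
i,c=cam("scene"); show(); s=proj(c,[np.array(bot.state()["tool_pos"])-[.016,0,.1]])[0];print(s)
u,v=s.astype(int); a=i[v-45:v+25,u-35:u+35]
i,c=cam("top"); b=i[180:290,380:435]; cv2.imwrite("pics/top3.png",i)
f=lambda x:cv2.resize(x,(int(x.shape[1]*500/x.shape[0]),500),interpolation=2)
im=np.hstack([f(b),f(a)]); print(im.shape); cv2.imwrite("pics/s4.png",im)
E
```

```text
[ 5.000e+00  2.400e-02  6.291e+00 -4.000e-03 -1.533e+00 -8.000e-03]
t 30.1 [ 0.471  -0.2833  0.1898] w 0.0201 F [-0.2 -0.5 -1.2]
[ 0.081  0.044 -1.694  0.024  0.018 -0.004]
t 32.1 [ 0.5704 -0.1943  0.22  ] w 0.0201 F [ 0.4  0.4 -1.1]
[316.12678584 167.62663793]
(500, 750, 3)
```

View pics/s4.png

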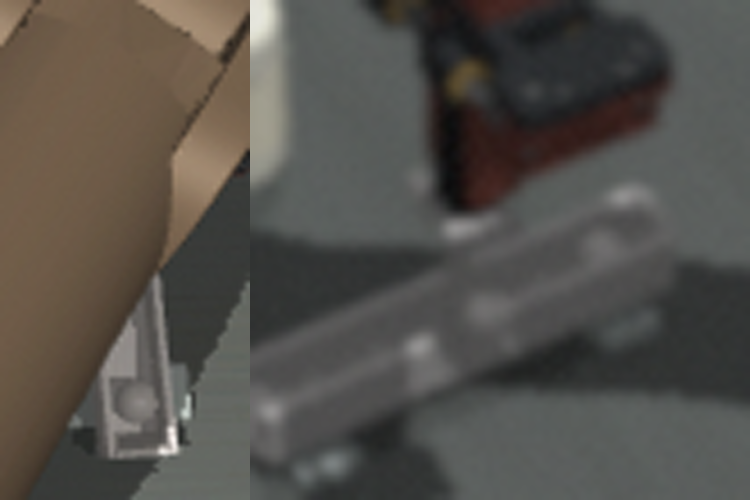

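```bash
cat >> h.py <<'E'
PY=1.8; nd=np.array([-np.cos(PY),-np.sin(PY),0])
def pourseat(z): return np.array(mw(0,0,z))-.008*nd
def up(z,rate=.2):
    p=np.array(bot.state()["tool_pos"]); bot.servo_line([p[0],p[1],z],rate=rate)
E
python3 - <<'E'
from h import *
i,c=cam("wrist"); r=cv2.imread("pics/s1raw.png")
for im in (r,i): print(im[205:245,287:300].mean((1,2)).round().astype(int).tolist())
up(.30); 
P,o=seatpose(pourseat(.19),PY,0,ZT); 
mid=(np.array(bot.state()["tool_pos"])+P)/2; mid[2]=.30
om=down(.9)
bot.servo_line(mid,om,rate=.12); show(np.round(bot.state()["joints"],2))
bot.servo_line(P,o,rate=.12); show(np.round(bot.state()["joints"],2)); print(avgF())
P,o=seatpose(pourseat(.128),PY,0,ZT); bot.servo_line(P,rate=.1); show()
for th in (.3,.6,.9,1.0):
    P,o=seatpose(pourseat(.122),PY,th,ZT); bot.servo_line(P,o,rate=.05); show()
bot.dwell(.4)
i,c=cam("top"); cv2.imwrite("pics/pour1.png",cv2.resize(i[170:290,140:260],None,fx=4,fy=4,interpolation=2))
for th in (.6,.3,0):
    P,o=seatpose(pourseat(.135),PY,th,ZT); bot.servo_line(P,o,rate=.08)
up(.30); print(avgF()); show()
E
```

```text
[158, 159, 158, 156, 156, 156, 156, 158, 159, 158, 156, 151, 136, 126, 140, 153, 156, 157, 159, 160, 161, 162, 161, 160, 160, 161, 160, 135, 98, 91, 88, 86, 85, 82, 79, 77, 74, 73, 70, 69]
[144, 146, 148, 147, 146, 145, 127, 115, 115, 145, 158, 161, 162, 163, 154, 137, 138, 136, 135, 133, 131, 131, 134, 135, 135, 136, 136, 115, 88, 81, 78, 76, 74, 72, 70, 70, 67, 65, 63, 62]
t 34.7 [0.5659 0.0269 0.3   ] w 0.0199 F [-0.5  0.6 -1.8] [-0.68  0.29  0.7   1.67 -0.19  1.26 -0.61]
t 36.7 [0.5617 0.2485 0.2913] w 0.0199 F [-0.7  0.5 -1.9] [-0.82  0.36  0.45  1.55 -0.16  1.27 -0.12]
[ 0.06  -0.076 -1.561 -0.016 -0.099  0.006]
t 38.1 [0.5619 0.2493 0.2297] w 0.0198 F [-0.5 -0.  -1.7]
t 38.9 [0.5686 0.22   0.2239] w 0.0198 F [-0.3 -0.2 -1.1]
t 39.7 [0.575  0.1922 0.2149] w 0.0201 F [-0.2  0.1 -1.2]
t 40.4 [0.581  0.1672 0.1981] w 0.0199 F [ 0.  -0.9 -0.1]
t 40.8 [0.5826 0.1594 0.1904] w 0.0198 F [ 0.6 -0.8 -1. ]
[-0.207  0.073 -0.944 -0.023 -0.094 -0.009]
t 44.2 [0.5616 0.2476 0.3   ] w 0.0202 F [-0.4  0.1 -0.9]
```

```bash
python3 - <<'E'
from h import *
i,c=cam("top"); a=cv2.resize(i[150:300,270:520],None,fx=3,fy=3,interpolation=2)
b=cv2.imread("pics/pour1.png"); cv2.imwrite("pics/v5.png",a); print(a.shape,proj(c,[tr(.009,.028)]))
E
```

```text
(450, 750, 3) [[408.88069417 271.29151291]]
```

View pics/v5.png

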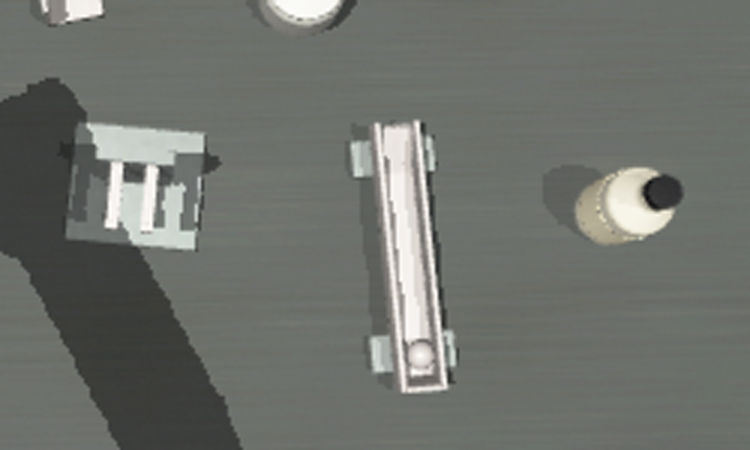

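```bash
python3 - <<'E'
from h import *
P,o=seatpose(tr(.12,.12),ty,0,ZT); p=np.array(bot.state()["tool_pos"]); m=(p+P)/2; m[2]=.30
bot.servo_line(m,down(.9),rate=.15); bot.servo_line(P,o,rate=.13)
P,o=seatpose(tr(.12,.04),ty,0,ZT); bot.servo_line(P,rate=.12)
P,o=seatpose(tr(.12,.005),ty,0,ZT); h=bot.servo_line(P,rate=.02,force_limit=3); s=show(h)
bot.grip(0,3); show()
p=np.array(s["tool_pos"]); h=bot.servo_line(p-[0,0,.003],rate=.01,force_limit=5); show(h)
bot.grip(0,60); s=show(); print(avgF(8))
i,c=cam("wrist"); cv2.imwrite("pics/s5raw.png",i); print(i[205:245,287:300].mean((1,2)).round().astype(int).tolist())
E
```

```text
t 50.3 [ 0.5698 -0.2779  0.12  ] w 0.0196 F [-0.6  0.6  4.4] True
t 50.5 [ 0.5699 -0.2778  0.1198] w 0.0203 F [ 0.2 -0.3  4.6]
t 50.9 [ 0.57   -0.2778  0.117 ] w 0.0199 F [ 1.6 -0.2  3.5] False
t 51.1 [ 0.5699 -0.2779  0.117 ] w 0.0194 F [ 1.5 -0.4  3.5]
[ 1.572  0.055  3.579  0.054 -0.342  0.009]
[156, 153, 153, 156, 157, 156, 145, 135, 133, 158, 167, 169, 171, 172, 172, 173, 175, 174, 172, 172, 173, 174, 173, 171, 171, 171, 172, 148, 103, 95, 91, 88, 87, 83, 83, 81, 80, 78, 75, 73]
```

```bash
python3 - <<'E'
from h import *
a=cv2.imread("pics/s1raw.png");b=cv2.imread("pics/s5raw.png")
f=lambda x:cv2.resize(x[175:275,265:380],None,fx=3.4,fy=5,interpolation=0)
cv2.imwrite("pics/cmp.png",np.hstack([f(a),f(b)]))
E
```

```text
(no output)
```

View pics/cmp.png

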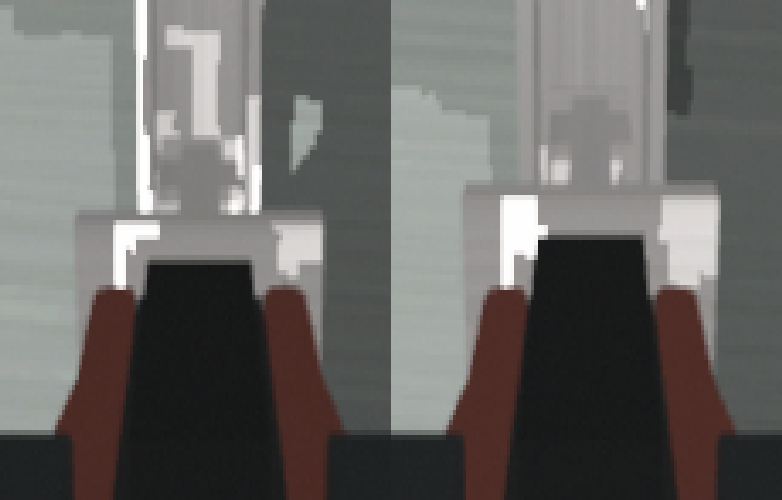

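```bash
python3 - <<'E'
from h import *
s=bot.snapshot("wrist"); T=np.linalg.inv(s["T_tool_cam"]); K=np.array(s["mtx"]);d=np.array(s["dist"])
def v(P): return cv2.projectPoints(np.array([P]),cv2.Rodrigues(T[:3,:3])[0],T[:3,3],K,d)[0].ravel()[1]
for h in (.1032,.101):
  for a in (0,.05,.1,.15):
    o=[]
    for x,z in ((.031,.091),(.026,.091)):  # plate edge, grip foot (spoon)
      # rotate about grip pad centre (x=.016,z=h+.019): nose-down a
      X,Z=x-.016,z-(h+.019); xr,zr=X*np.cos(a)-Z*np.sin(a),X*np.sin(a)+Z*np.cos(a)
      o.append(round(v([xr,0.,-(zr+.019)]),1))
    print(h,a,o)
E
```

```text
0.1032 0 [np.float64(219.0), np.float64(226.3)]
0.1032 0.05 [np.float64(217.1), np.float64(224.3)]
0.1032 0.1 [np.float64(215.3), np.float64(222.4)]
0.1032 0.15 [np.float64(213.5), np.float64(220.6)]
0.101 0 [np.float64(220.1), np.float64(227.4)]
0.101 0.05 [np.float64(218.3), np.float64(225.6)]
0.101 0.1 [np.float64(216.6), np.float64(223.8)]
0.101 0.15 [np.float64(215.0), np.float64(222.1)]
```

```bash
python3 - <<'E'
from h import *
bot.grip(0,3); p=np.array(bot.state()["tool_pos"])
for k in range(2):
    h=bot.servo_line(p-[0,0,.004],rate=.01,force_limit=8); show(h); print(avgF(5))
    bot.servo_line(p+[0,0,0.0],rate=.01); show(); print(avgF(5))
i,c=cam("wrist"); cv2.imwrite("pics/s6raw.png",i); print(i[205:245,287:300].mean((1,2)).round().astype(int).tolist()); print(i[205:245,318:330].mean((1,2)).round().astype(int).tolist())
E
```

```text
t 52.3 [ 0.5696 -0.2779  0.1129] w 0.02 F [ 0.5 -0.1  3. ] False
[ 1.03   0.052  2.674 -0.005 -0.221 -0.003]
t 53.0 [ 0.5696 -0.2778  0.1169] w 0.0199 F [ 0.5 -0.1 -0.6]
[ 0.168  0.233 -0.82   0.032  0.027 -0.012]
t 53.7 [ 0.5697 -0.2779  0.1129] w 0.0203 F [ 0.1  0.3 -0.7] False
[ 0.306 -0.187 -1.215  0.011  0.018 -0.035]
t 54.4 [ 0.5697 -0.2779  0.117 ] w 0.02 F [-0.   1.  -1.8]
[-3.000e-03  2.930e-01 -1.223e+00  2.400e-02  3.800e-02  1.000e-03]
[156, 153, 156, 159, 157, 156, 146, 134, 132, 161, 182, 186, 187, 188, 188, 189, 191, 190, 188, 188, 189, 190, 190, 187, 179, 179, 178, 153, 101, 92, 89, 87, 87, 84, 81, 80, 78, 76, 73, 69]
[133, 133, 134, 134, 135, 135, 134, 132, 132, 136, 143, 146, 148, 149, 149, 150, 152, 93, 25, 24, 25, 25, 25, 25, 25, 25, 25, 25, 24, 25, 25, 25, 25, 24, 24, 25, 25, 25, 24, 25]
```

```bash
python3 - <<'E'
from h import *
for n,rows in (("s1raw",(218,219,222,224,229)),("s5raw",(213,214,217,219,224)),("s6raw",(213,214,217,219,224))):
    g=cv2.imread(f"pics/{n}.png").astype(float).mean(2)
    print(n)
    for r in rows: 
        print(r,g[r,284:296].astype(int).tolist(),g[r,354:366].astype(int).tolist(), "black", g[r,304:312].astype(int).tolist(),g[r,334:344].astype(int).tolist())
s=bot.snapshot("wrist");print(np.array(s["dist"]))
E
```

```text
s1raw
218 [160, 161, 154, 136, 125, 125, 125, 125, 125, 125, 126, 125] [124, 124, 125, 125, 125, 114, 92, 83, 84, 84, 84, 83] black [126, 125, 125, 126, 126, 125, 126, 125] [125, 125, 126, 125, 125, 126, 126, 125, 124, 125]
219 [157, 158, 150, 134, 132, 130, 131, 131, 131, 131, 131, 131] [156, 156, 156, 156, 156, 138, 95, 80, 81, 80, 80, 79] black [203, 203, 204, 203, 202, 201, 202, 180] [130, 131, 131, 130, 130, 130, 130, 131, 131, 130]
222 [156, 156, 152, 141, 142, 142, 141, 142, 142, 141, 142, 141] [212, 212, 212, 213, 213, 183, 105, 83, 82, 82, 82, 82] black [251, 230, 231, 230, 230, 230, 230, 208] [141, 141, 141, 142, 142, 142, 142, 142, 142, 143]
224 [160, 160, 156, 147, 144, 144, 144, 144, 144, 143, 145, 144] [214, 214, 214, 215, 215, 183, 102, 81, 82, 81, 80, 81] black [249, 144, 143, 144, 144, 143, 143, 144] [143, 144, 143, 144, 143, 143, 144, 144, 144, 144]
229 [155, 155, 152, 145, 143, 144, 144, 145, 144, 144, 143, 145] [143, 142, 142, 142, 142, 127, 94, 82, 81, 81, 82, 82] black [143, 143, 144, 117, 41, 24, 23, 23] [23, 22, 22, 22, 51, 108, 143, 143, 142, 143]
s5raw
213 [
[... 1539 characters left out ...]
, 150, 148, 147, 148, 147, 147, 147, 147, 147, 147, 233] [216, 216, 216, 217, 217, 217, 217, 206, 156, 88, 89, 88] black [254, 248, 146, 147, 147, 147, 147, 146] [147, 148, 147, 147, 147, 147, 149, 147, 147, 146]
219 [164, 152, 149, 147, 149, 149, 149, 149, 149, 148, 149, 234] [218, 219, 218, 219, 219, 218, 219, 197, 132, 87, 88, 89] black [254, 249, 148, 149, 149, 149, 149, 149] [149, 150, 149, 150, 149, 149, 150, 150, 149, 150]
224 [164, 155, 149, 149, 150, 149, 150, 150, 149, 149, 149, 233] [215, 215, 215, 215, 215, 216, 215, 184, 107, 86, 87, 87] black [252, 214, 132, 77, 24, 25, 24, 24] [24, 25, 24, 24, 25, 61, 119, 148, 149, 148]
[-0.0482364  0.         0.         0.         0.       ]
```

```bash
cat >> h.py <<'E'
def padpose(G,yaw,th):
    Rs=R.from_euler('z',yaw)*R.from_euler('y',-th)
    return np.array(G)-Rs.apply([0,0,.019]),(Rs*R.from_euler('x',np.pi)).as_rotvec()
def hang(a,dx=-.002,gz=.178):
    f=lambda x,z:np.array([*fk,0])+x*bx+[0,0,z]
    P,o=padpose(f(-.085,.26),by,-a); bot.servo_line(P,o,rate=.15)
    P,o=padpose(f(-.085,gz),by,-a); bot.servo_line(P,o,rate=.15)
    P,o=padpose(f(dx,gz),by,-a); h=bot.servo_line(P,o,rate=.08,force_limit=8); show("in",h)
    if h: return
    P,o=padpose(f(dx,.145),by,-a); h=bot.servo_line(P,o,rate=.03,force_limit=4); show("down",h)
E
python3 - <<'E'
from h import *
bot.grip(0,60); up(.24); print(avgF(8))
hang(.1)
E
```

```text
[ 0.11   0.149 -0.916  0.036  0.014  0.005]
t 59.6 [ 0.5758 -0.0531  0.1591] w 0.02 F [-0.7  0.1 -1.3] in False
t 60.4 [ 0.5761 -0.0531  0.1369] w 0.0195 F [-0.9  1.3  6.4] down True
```

```bash
python3 - <<'E'
from h import *
bot.grip(.03); bot.dwell(.3); show()
up(.25); bot.reach([*fk,.25],down(by)); bot.grip(.044)
i,c=cam("wrist"); g=proj(c,[[*fk,.183]])[0]; print(g)
u,v=g.astype(int); crop=i[v-20:v+25,u-25:u+25].mean(2); m=(crop<45).astype(np.uint8)
n,l,st,ce=cv2.connectedComponentsWithStats(m); k=1+st[1:,4].argmax(); print(st[k],ce[k]+[u-25,v-20],onz(c,ce[k]+[u-25,v-20],.183))
cv2.imwrite("pics/fk.png",i)
bot.servo_line([*fk,.143],rate=.12,force_limit=6); bot.grip(0,60); show()
s=np.array([*fk,0]); bot.servo_line(s+[0,0,.159],rate=.06); bot.servo_line(s-.075*bx+[0,0,.159],rate=.15)
i,c=cam("wrist"); cv2.imwrite("pics/s7raw.png",i); 
print(i[205:245,318:330].mean((1,2)).round().astype(int).tolist())
for r in (219,222,224): print(i[r,284:292].mean(1).astype(int).tolist(),i[r,356:364].mean(1).astype(int).tolist())
E
```

```text
t 61.1 [ 0.5756 -0.0529  0.1363] w 0.0301 F [-0.4  1.   0.2]
[323.4773747  216.41004179]
[ 14   0  22  31 642] [322.92679128 210.47196262] [ 0.58538484 -0.05376874  0.183     ]
t 64.1 [ 0.5802 -0.0536  0.1433] w 0.02 F [ 0.2 -0.3  3.1]
[111, 110, 110, 110, 109, 109, 110, 110, 110, 114, 115, 111, 109, 115, 120, 123, 125, 125, 126, 127, 95, 43, 20, 20, 19, 20, 19, 19, 20, 20, 19, 19, 20, 20, 19, 20, 20, 19, 20, 19]
[138, 138, 132, 122, 121, 122, 121, 121] [120, 119, 120, 121, 131, 140, 139, 139]
[140, 139, 136, 127, 125, 124, 125, 125] [125, 127, 126, 127, 132, 136, 136, 136]
[132, 133, 131, 129, 127, 128, 127, 127] [127, 127, 127, 129, 137, 142, 141, 141]
```

```bash
python3 - <<'E'
from h import *
XT=.0148
up(.24)
i,c=cam("top"); cv2.imwrite("pics/top5.png",i)
S=lambda s,z:seatpose(tr(s,z),ty,0,ZT,XT)
P,o=S(.08,.12); bot.servo_line(P,o,rate=.15)
P,o=S(.08,.03); bot.servo_line(P,o,rate=.1)
P,o=S(.08,.010); h=bot.servo_line(P,o,rate=.02,force_limit=3); s=show(h); zf=s["tool_pos"][2]
for k in range(4):
    p=np.array(bot.state()["tool_pos"]); bot.servo_line([p[0],p[1],zf+.0003*(k+1)],rate=.01); F=avgF(5); print(F)
    if F[2]<.3: break
z=bot.state()["tool_pos"][2]
for t_ in np.arange(.05,.003,-.004):
    P,o=S(t_,0); P[2]=z
    h=bot.servo_line(P,o,rate=.03,force_limit=7); F=avgF(3); p=np.array(bot.state()["tool_pos"]); print(round(t_,3),h,"s",round(np.dot(p-[*tn,0],tx)-XT,4),p[2].round(4),F[[0,2,4]])
    if h or F[0]>5: break
E
```

```text
t 69.2 [ 0.5288 -0.28    0.1193] w 0.0199 F [-0.8 -0.   5.6] True
[ 0.085  0.185 -0.995  0.02   0.024 -0.007]
0.05 False s 0.0502 0.1193 [ 0.303 -1.263  0.005]
0.046 False s 0.046 0.1194 [ 0.008 -0.512  0.032]
0.042 False s 0.042 0.1194 [ 0.131 -0.763  0.018]
0.038 False s 0.038 0.1194 [-0.059 -0.722  0.011]
0.034 False s 0.034 0.1193 [-0.057 -0.296 -0.019]
0.03 False s 0.03 0.1194 [-0.594 -0.798 -0.006]
0.026 False s 0.026 0.1194 [-0.591 -0.767  0.021]
0.022 False s 0.022 0.1194 [-0.166 -1.565 -0.01 ]
0.018 False s 0.0179 0.1194 [ 4.180e-01 -2.106e+00  2.000e-03]
0.014 False s 0.014 0.1194 [ 0.169 -1.386  0.015]
0.01 False s 0.01 0.1194 [ 0.061 -1.636 -0.143]
0.006 True s 0.0087 0.1196 [ 2.883  1.285 -0.74 ]
```

```bash
python3 - <<'E'
from h import *
p=np.array(bot.state()["tool_pos"]); bot.servo_line(p+.0015*tx,rate=.01); up(.19,.05); print(avgF(15))
up(.22); p=np.array(bot.state()["tool_pos"]); bot.servo_line(p+[.10,.10,.08],rate=.12); print(avgF())
i,c=cam("top"); cv2.imwrite("pics/top6.png",i); print(proj(c,[tr(.009,.028),tr(.033,.028)]).round(1))
g=i.mean(2); print(g[258:276,400:416].astype(int))
w=avgF(5)
E
```

```text
[ 9.300e-02  3.600e-02 -1.456e+00  2.400e-02 -1.000e-03  0.000e+00]
[-0.033 -0.169 -1.441  0.028  0.007 -0.003]
[[408.9 271.3]
 [407.9 261.5]]
[[ 87  86  86  84  82  82  80  79  78  75  73  71  68  66  61  58]
 [ 87  86  85  83  82  81  79  79  76  73  72  70  67  65  60  59]
 [ 88  85  84  82  81  80  78  77  75  74  71  68  65  62  59  67]
 [ 86  85  83  82  81  79  78  77  74  72  70  67  65  61  59  85]
 [ 86  85  83  82  80  79  76  74  73  71  69  66  62  59  58  93]
 [ 84  84  82  80  80  77  77  74  72  69  67  65  60  56  62  89]
 [ 85  83  82  80  78  77  75  73  71  67  66  64  59  58  72  88]
 [ 84  83  81  80  78  77  74  71  70  67  64  61  57  63  78  86]
 [ 82  81  80  78  77  75  74  71  68  67  63  59  61  85  77  85]
 [ 82  81  80  78  76  75  71  70  67  64  61  58  70  94  78  82]
 [ 81  80  79  77  75  74  71  68  66  62  59  61  86  95  79  83]
 [ 81  80  78  77  74  72  69  67  65  61  59  68  97  97  90  81]
 [ 79  79  77  75  74  71  68  66  63  60  59  85  96  95  81  79]
 [ 80  78  77  75  72  70  67  66  61  57  65  95  96  96  86  79]
 [ 79  77  75  73  72  69  67  63  60  62  98  95  95  94  87  76]
 [ 78  77  74  71  70  67  65  62  58  74 135  95  95  95  87  77]
 [ 77  75  73  71  67  66  63  60  61 100 132  94  94  93  86  77]
 [ 77  74  71  70  68  64  62  57  59  94  92  80  79  79  79  79]]
```

```bash
python3 - <<'E'
from h import *
P,o=seatpose(pourseat(.19),PY,0,ZT,.0148); p=np.array(bot.state()["tool_pos"]); m=(p+P)/2; m[2]=.30
bot.servo_line(m,down(.9),rate=.12); bot.servo_line(P,o,rate=.12); print(avgF())
for th,z in ((0,.128),(.3,.122),(.6,.122),(.9,.122),(1.05,.122)):
    P,o=seatpose(pourseat(z),PY,th,ZT,.0148); bot.servo_line(P,o,rate=.06)
bot.dwell(.4)
for th in (.6,.3,0):
    P,o=seatpose(pourseat(.14),PY,th,ZT,.0148); bot.servo_line(P,o,rate=.1)
up(.30); print(avgF()); show()
i,c=cam("top"); a=i[180:290,380:440]
P=np.array([.50,.0,.30]); bot.servo_line(P,down(by),rate=.15)
j,c=cam("top"); b=j[200:260,160:230]; cv2.imwrite("pics/top7.png",j); cv2.imwrite("pics/top7a.png",i)
f=lambda x:cv2.resize(x,(int(x.shape[1]*450/x.shape[0]),450),interpolation=2)
b=np.clip(f(b).astype(float)*2.5,0,255).astype(np.uint8)
im=np.hstack([f(a),b]); print(im.shape); cv2.imwrite("pics/v7.png",im)
E
```

```text
[-3.200e-02  1.900e-01 -1.573e+00 -2.500e-02 -7.500e-02 -1.000e-03]
[ 0.105  0.058 -0.784 -0.012 -0.096  0.014]
t 91.5 [0.5615 0.247  0.3   ] w 0.0198 F [ 0.2 -0.4 -1.4]
(450, 770, 3)
```

View pics/v7.png

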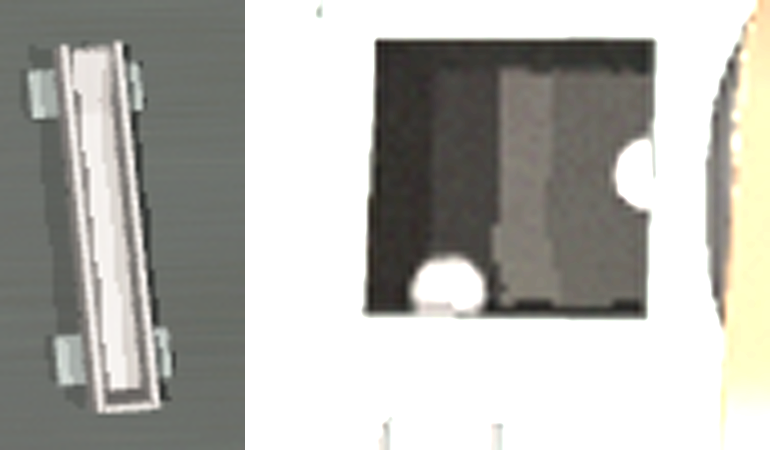

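```bash
python3 - <<'E'
from h import *
hang(0,dx=-.001)
bot.grip(.03); bot.dwell(.3); bot.grip(.044); show(); up(.26)
i,c=cam("wrist"); cv2.imwrite("pics/hung.png",i)
g=proj(c,[[*fk,.183]])[0]; u,v=g.astype(int); m=(i[v-30:v+30,u-30:u+30].mean(2)<45).astype(np.uint8)
n,l,st,ce=cv2.connectedComponentsWithStats(m); k=1+st[1:,4].argmax(); print(g,st[k],onz(c,ce[k]+[u-30,v-30],.183))
k0=np.array(knob(1.72,.118))+[0,.001,0]; o=down(ma+.4-1.72*.8)
bot.reach([k0[0]-.02,k0[1],.26],o); bot.servo_line([*k0[:2],.2],rate=.2); bot.grip(.04)
h=bot.servo_line(k0,rate=.08,force_limit=8); show(h); bot.grip(0,15); show()
E
```

```text
t 96.2 [ 0.5787 -0.0535  0.159 ] w 0.0197 F [-0.6  0.7 -1.1] in False
t 96.8 [ 0.5791 -0.0534  0.1432] w 0.0196 F [ 0.  -0.1  5.7] down True
t 98.0 [ 0.5786 -0.0532  0.1429] w 0.0441 F [0.1 0.4 1. ]
[324.14460779 210.82000397] [ 19   9  22  33 639] [ 0.58609974 -0.05387105  0.183     ]
t 102.4 [0.5517 0.4217 0.1186] w 0.0399 F [ 0.2 -0.4 -0.3] False
t 102.9 [0.5515 0.4217 0.1183] w 0.0217 F [-0.6 -0.1  2.3]
```

```bash
python3 - <<'E'
from h import *
off=np.array([0,.001,0])
for t in np.linspace(1.72,0.06,9)[1:]:
    h=bot.servo_line(np.array(knob(t,.118))+off,down(ma+.4-t*.8),rate=.1,force_limit=25)
    if h: show("STOP",t); break
show()
h=bot.servo_line(np.array(knob(-.04,.118))+off,down(ma+.4),rate=.04,force_limit=10); show(h,knob(0,.118))
bot.grip(.04); show(); up(.22)
bpos=np.array(mw(-.1263,.0205,.120)); bot.reach([*bpos[:2],.2],down(ma)); bot.grip(.036)
i,c=cam("wrist"); cv2.imwrite("pics/shut.png",i)
h=bot.servo_line(bpos,rate=.08,force_limit=8); show(h); bot.grip(0,20); show()
x=np.array([np.cos(ma),np.sin(ma),0]); p=np.array(bot.state()["tool_pos"])
h=bot.servo_line(p+.022*x,rate=.04,force_limit=12); show(h)
h=bot.servo_line(p+.033*x,rate=.03,force_limit=12); s=show(h); print("travel",np.dot(np.array(s["tool_pos"])-p,x))
E
```

```text
t 106.7 [0.5216 0.1942 0.1179] w 0.0217 F [-0.7 -1.6  7.1]
t 107.0 [0.5275 0.1877 0.1179] w 0.0218 F [-2.4  0.7  5.8] True [np.float64(0.527792769912113), np.float64(0.18532608855137553), 0.118]
t 107.5 [0.5279 0.1858 0.1179] w 0.0399 F [-0.3  0.4 -0.3]
t 110.3 [0.4416 0.2499 0.1204] w 0.0362 F [-0.4  0.1  0.3] False
t 110.7 [0.4413 0.2502 0.1202] w 0.0153 F [-0.8  1.4  1.7]
t 111.4 [0.4641 0.2495 0.1202] w 0.0155 F [0.9 1.7 1. ] False
t 111.7 [0.4674 0.2494 0.1202] w 0.0155 F [-3.9 -0.5  7.7] True
travel 0.02603203746634204
```

```bash
python3 - <<'E'
from h import *
x=np.array([np.cos(ma),np.sin(ma),0]); p=np.array(bot.state()["tool_pos"])
h=bot.servo_line(p+.006*x,rate=.02,force_limit=14); s=show(h)
bot.grip(.036); show(); up(.25); bot.reach([.40,-.05,.35],down(0)); 
i,c=cam("top"); print(proj(c,[[.40,-.05,.35]])); a=cv2.resize(i[165:295,135:435],None,fx=2.6,fy=2.6,interpolation=2); cv2.imwrite("pics/fin.png",a); show()
E
```

```text
t 111.9 [0.4673 0.2494 0.1202] w 0.0156 F [-3.2  0.2  8.4] True
t 112.5 [0.4677 0.2496 0.1198] w 0.0359 F [0.7 0.4 0.4]
[[313.54007473 296.94383975]]
t 114.5 [ 0.4002 -0.0487  0.3493] w 0.0362 F [ 0.1  0.1 -0.5]
```

View pics/fin.png

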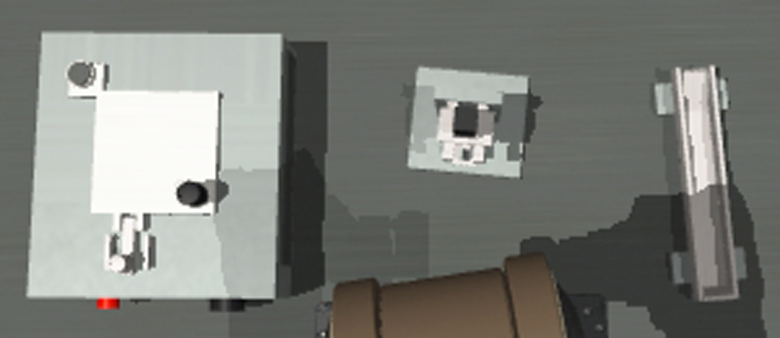

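The picture shows the cover shut (knob at 191,193), the bolt home (knob at 118,262), the spoon on its fork (465,118) and the trough empty, so I'm handing the job in.

```bash
python3 -c "
from cell import bot
bot.finish_job()"
```

```text
the job is handed in; nothing more can be done
```

The machine is loaded, and I handed the job in at about 115 s of the 210 s allowed. I drew the bolt, swung the cover to about 1.72 rad, carried the two balls over in the spoon one at a time, hung the spoon back, shut the cover and pushed the bolt home.

**Last checks**
- **Balls:** a top picture taken before the cover was closed shows both balls in the chamber and the trough empty. The weight on the tool also dropped by 0.6–0.8 N at each pour; one ball weighs about 0.55 N.
- **Bolt:** it travelled 26.0 mm and came up against its stop twice.
- **Cover:** closing it ended at the stop, with the knob back where it started.
- **Spoon:** it hangs on the fork within about 1 mm of where it was after the mid-job re-hang.
- **Bystanders:** I never moved towards the bottle, the offcut or the tin. I did not check their positions again at the end.

**What went wrong on the way:** in the first scoop I pressed too hard on the trough floor. The spoon slipped and tilted in the grip, by an estimated 0.1 rad, though the ball stayed aboard. Pressing it on the floor with a light grip did not straighten it. I hung it on the fork, gripped it again squarely and scooped the second ball with almost no floor load.

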